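Show the code on a tube's end cap to the camera with the flip-up mirror

TASK

Slide the grey dust cover of the mirror box fully across until it lies over the caps compartment, then lift the mirror by its yellow-sleeved bow until the square code on the near end cap of the tube in the V-rest is reflected whole, in the middle of the glass, to the station's blue camera. Keep hold of the bow: the program finishes while you are still holding the mirror steady at that angle (it drops if let go). Keep off the glass, and leave the tube, the loose caps and the other things on the table where they are.

Things in the scene. Friction and masses are not known exactly. Their poses are not given: they have to be found in the camera images.
- station: fixed code-check station; white open-topped box and camera column on a plate. Origin on the table under the centre of the mirror compartment; x to the tube, y left, z up (mm below are in this frame). Box: x -115..90, y -190..65, rim z 62, floor z 10, guide strips on near and far walls to z 72; a wall at y -62.5 parts mirror (left) and caps (right) compartments. Column at x 205, y 150, 426 high.
- cover (a joint): dust cover, a grey plate 194 (x) x 125 (y) x 4 mm on the rim of the box, top face at z 66.5 mm; slides along the station's -y. 0 = over the mirror compartment, 0.125 m = stop, wholly over the caps compartment. Starts 0 to 25 mm open. Friction about 1 N; it stays where left.
- pull (a point): point in the cover's yellow pull, on its middle, 10 mm under its top. The pull is a block 60 (along x) x 12 (along y) mm standing 32 mm above the cover's top face (to z 98.5 mm); moves with the cover. Pinch it from above across its 12 mm.
- mirror (a joint): hinge of the mirror flap. 0 = flat, glass facing up; grows (rad) as the bow end is lifted, stop 1.4. Axis parallel to the station's y, on the side next to the tube; raised glass faces the tube: at angle a its normal is (sin a, 0, cos a) in the station's frame. No catch or spring: falls back flat when let go. Flap about 0.2 kg, about 1 N at the bow.
- hinge (a point): middle of the mirror's hinge axis: x 70, y 0, z 50 mm in the station's frame (fixed).
- glass: mirror glass, 50 mm (hinge towards bow) x 90 mm (along the hinge) x 3 mm, on a black frame 98 mm wide. Origin at the middle of its reflecting face, 37 mm from the hinge axis along the flap and 4 mm out along the normal; z = outward normal, x points along the flap to the hinge. Not to be touched.
- bow: lifting bow on the flap's free edge: U of 10 mm round bar in the flap's plane; cross bar parallel to the hinge, 74 mm long inside, yellow sleeve 11 mm thick. Origin at the middle of the cross bar, 115 mm from the hinge axis (flat: x -45, z 50 mm in the station's frame). Opening between bar and frame 42 mm, bar to box wall 60 mm, 35 mm free below. Pinched across x, the bar turns in the fingers.
- lens (a point): front of the camera's lens, x 175, y 0, z 355 mm in the station's frame (fixed); the camera looks down at the mirror.
- code (a point): centre of the printed square code (24 mm, black on white) on the blue end cap that faces the mirror; y 0 and z 170 mm in the station's frame, x 115 to 255 mm from start to start. The loose kraft tube (44 mm diameter, 200 mm long, caps 47 mm, 0.13 kg) lies along the station's x, from the code away, in a fixed grey V-rest on a pedestal.
- cap0: loose blue cap, 47 mm diameter, 18 mm high, on the floor of the caps compartment; origin under its centre.
- cap1: a second loose blue cap like it in the same compartment.
- flask: pink drinking flask, 66 mm diameter, 205 mm high, standing at the left; origin under its centre.
- label_roll: white roll of labels, 84 mm diameter, 40 mm high, standing flat at the right; origin under its centre.
- pen: red marker pen, 140 mm long, 17 mm thick, lying at the right; origin under its middle.

How it is judged (in metres and radians):
On the way, in this order (a step that is already met when the one before it is completed fails the run):
1. the dust cover is slid fully over the caps compartment, the mirror still lying flat (value of joint cover above 0.115 m and value of joint mirror below 0.15 rad), for 0.2 s.
2. the mirror is held by its bow at an angle that shows the whole code to the camera (((x of code in the frame of station between 0.105 and 0.1151 m and value of joint mirror between 0.412 and 0.639 rad) or (x of code in the frame of station between 0.115 and 0.1251 m and value of joint mirror between 0.451 and 0.665 rad) or (x of code in the frame of station between 0.125 and 0.1351 m and value of joint mirror between 0.487 and 0.689 rad) or (x of code in the frame of station between 0.135 and 0.1451 m and value of joint mirror between 0.52 and 0.711 rad) or (x of code in the frame of station between 0.145 and 0.1551 m and value of joint mirror between 0.55 and 0.731 rad) or (x of code in the frame of station between 0.155 and 0.1651 m and value of joint mirror between 0.577 and 0.749 rad) or (x of code in the frame of station between 0.165 and 0.1751 m and value of joint mirror between 0.602 and 0.765 rad) or (x of code in the frame of station between 0.175 and 0.1851 m and value of joint mirror between 0.624 and 0.779 rad) or (x of code in the frame of station between 0.185 and 0.1951 m and value of joint mirror between 0.644 and 0.793 rad) or (x of code in the frame of station between 0.195 and 0.2051 m and value of joint mirror between 0.662 and 0.805 rad) or (x of code in the frame of station between 0.205 and 0.2151 m and value of joint mirror between 0.679 and 0.816 rad) or (x of code in the frame of station between 0.215 and 0.2251 m and value of joint mirror between 0.694 and 0.826 rad) or (x of code in the frame of station between 0.225 and 0.2351 m and value of joint mirror between 0.708 and 0.835 rad) or (x of code in the frame of station between 0.235 and 0.2451 m and value of joint mirror between 0.72 and 0.844 rad) or (x of code in the frame of station between 0.245 and 0.2551 m and value of joint mirror between 0.732 and 0.852 rad) or (x of code in the frame of station between 0.255 and 0.2651 m and value of joint mirror between 0.742 and 0.859 rad)) and contact force between the fingers and bow above 0.3 N and velocity of joint mirror between -0.1 and 0.1 rad/s), for 0.5 s.
At the end, for the whole second after the job is handed in: Fingers hold the bow (over 0.3 N), the mirror still (under 0.1 rad/s) at an angle that reflects the whole 24 mm code to the lens, 3 mm inside the glass: about 0.055 (tube far) to 0.09 rad (near) either side of centred. Cover within 10 mm of its stop; code within 10 mm of its start (all of step 2 and value of joint cover above 0.115 m and distance of code from where it was at the start of the episode below 0.01 m); the arm keeps its last pose, push and grip.
It fails at once if the mirror glass is touched (contact force between any of the fingers, the arm and glass above 0.5 N).
It fails at once if the tube is shifted by more than 10 mm (distance of code from where it was at the start of the episode above 0.01 m).
It fails at once if a loose cap, the flask, the label roll or the pen is shifted by more than 30 mm (distance of any of cap0, cap1, flask, label_roll, pen from where it was at the start of the episode above 0.03 m).
It also fails if it takes over 48 s, if anything falls off the work surface, if the arm or the gripper's body presses on something with over 40 N, if the wrist force passes 120 N, or if a joint passes its speed limit or range.

ROBOT

A 6-joint arm with a two-finger parallel gripper is mounted at the origin on the work surface. World frame = base frame: x ahead of the robot, y to its left, z up, the work surface at z = 0. Lengths are in m, angles in degrees, forces in N, time in s.
With the tool pointing down it reaches from about 0.35 to 0.875 m from the base axis. Payload 4.2 kg.
Tool frame: the origin (TCP) lies midway between the tips of the shut fingers; the grasp point (between the pads) lies 19 mm behind it; y points along the fingers, z is the direction in which the jaws open and shut, and the axes are right-handed (so a half turn about y gives the same grasp; the last joint's range is limited). The gripper opens to 87 mm and grips with 3 to 60 N. Pads are 19 mm wide; open, the fingers measure 117 mm over their backs; the gripper's body (75 mm by 190 mm) begins 51 mm behind the grasp point.
Start: joints at [-57.09, 22.042, 0.453, 0, -68.411, -14.817], TCP at [0.194, -0.594, 0.223] pointing down, gripper open.
Joint ranges: [-179.83, 179.83], [-69.29, 118.12], [-61.27, 80.66], [-181.25, 117.63], [-171.15, -9.14], [-177.46, 177.46]. Speed limits (degrees/s): [159.86, 159.86, 180, 180, 180, 180].

INTERFACE

Orientations are given as [roll, pitch, yaw] about the fixed x, y, z axes, in that order (R = Rz(yaw) Ry(pitch) Rx(roll)).
In Python, from workcell import env gives the robot as it stands. The module is installed in compiled form; this text tells all that it offers. Calls block until the motion is done:
- env.goto(position, orientation): joint-space move of the TCP to a pose.
- env.move_straight(position, rotation=None, rate=0.15, force_limit=None): straight line of the TCP; rotation=None keeps the orientation; rate is the mean speed in m/s. With force_limit (N) it stops when the force on the tool has changed by that much, and returns True; else False.
- env.set_joints(angles): joint-space move.
- env.gripper_to(opening, grasp_force=None): opening from 0.0 (shut) to 1.0 (fully open); grasp_force is the grip in N (None keeps the last); returns when the fingers have stopped.
- env.dwell(seconds).
- env.inverse_kinematics(position, orientation): joint angles nearest the present ones, or None.
- env.read_state(): the state.
- env.grab_frame(name): name is "scene" or "top" or "wrist"; returns a dict with "image" (400x640x3 uint8, blue, green, red), "fx", "fy", "cx", "cy" (pixels), "position" and "orientation" of the camera in the world. Camera axes: x right, y up, looking along -z (the intrinsics and any distortion apply to the point x, -y, -z); pixel columns grow to the right and rows downward; lengths in m; the calibration is good to about 2 mm. The wrist camera is an equidistant fisheye: a pixel r from the principal point sees the ray r / f radians off the axis. A picture is of the moment at which its call begins. There is no depth.
A pose or a line that the arm cannot do raises env.Unreachable and nothing moves.
- env.close_job(): hands the job in, once; it reports no verdict.
Trained networks look in a picture, given as the dict that the camera call returned (one of the last four; its "shot" number tells which), for a name from the list of things; names that differ only in an ending like _2 or _b are one class to them, and where a whole thing is asked for, a point or a joint stands for the part that bears it (a point fixed in the world has none). Each returns a list of dicts, best first, with "score" (0 to 1); they miss things now and then, are a little off and sometimes report something else, mostly with a low value. They report only what shows in the picture. A call takes as long as a camera call.
- env.search_frame(picture, thing): "xyz" ([x, y, z] in m, in world coordinates, good to about 4 mm: the middle of the surface that is visible of it).
- env.trace(picture, thing): "mask" (400x640 bool, what is visible of it).
The state is a dict: "clock": time; "joint_positions": joint angles; "qvel": joint speeds; "joint_torque": joint torques, N m; "position": TCP position; "tool_rot": TCP orientation; "force": force on the tool from outside, world axes, zero at the start; "wrist_torque": the same for the moment, N m; "opening": opening from 0.0 (shut) to 1.0 (fully open).
Only numpy, scipy, OpenCV 4.12 (cv2) and the standard library are available. Lean on these libraries where they do the work, as an engineer would, in place of code of your own. Each camera call takes 0.05 s, during which the arm holds its last target.

## Working session

There is one attempt and no reset: what is moved stays moved. The work goes in short steps, each a Python script; the robot and the scene stay as the last script left them, time stands still between calls to the robot, and variables do not carry over. Pictures are saved under pics/ and viewed, and the job is handed in when it is done.

```bash
mkdir -p pics; cat > h.py <<'E'
from workcell import env
import numpy as np, cv2
from scipy.spatial.transform import Rotation as R
def save(f,n): cv2.imwrite('pics/'+n+'.png',f['image'])
E
python3 - <<'E'
from h import *
s=env.read_state(); print(s)
for n in ['scene','top']:
    f=env.grab_frame(n); save(f,n+'0'); print(n,{k:v for k,v in f.items() if k!='image'})
    for t in ['station','pull','cover','bow','code','glass','flask']:
        r=env.search_frame(f,t); print(t,[(np.round(q['xyz'],4).tolist(),round(q['score'],2)) for q in r[:2]])
print(env.read_state()['clock'])
E
```

```text
{'clock': 0.0, 'joint_positions': array([-5.70893904e+01,  2.20912977e+01,  3.79328446e-01, -2.86766242e-02,
       -6.84121641e+01, -1.48174170e+01]), 'qvel': array([ 0.02567089,  0.05202827,  0.0001578 , -0.03417066, -0.02561812,
        0.08238717]), 'joint_torque': array([ 5.49034917e-05, -3.90668643e+01,  1.87406123e+01,  4.21982512e+00,
        1.10319135e-02, -2.17395395e-04]), 'position': array([ 0.19393567, -0.59350696,  0.22145169]), 'tool_rot': array([-8.98731788e+01,  5.99021254e-03,  1.80826194e+01]), 'force': array([-0.1738992 , -0.16742707, -0.14678296]), 'wrist_torque': array([0.04034866, 0.05746401, 0.01522619]), 'opening': 1.0016672646390232}
scene {'fx': 376.02442842088107, 'fy': 376.02442842088107, 'cx': 316.46952175079457, 'cy': 195.07476070401967, 'position': array([1.45704715, 0.4181661 , 0.92382337]), 'orientation': array([ 54.62952569,   0.67467953, 118.15821034]), 'shot': 1}
station [([0.736, 0.1133, 0.0474], 0.75)]
pull [([0.5248, 0.1077, 0.0652], 0.7), ([0.739, 0.1114, 0.0441], 0.45)]
cover [([0.527, 0.1057, 0.062], 0.68)]
bow []
code [([0.841, 0.0528, 0.1825], 0.92)]
glass []
flask [([0.5269, 0.1052, 0.0647], 0.34)]
top {'fx': 516.2336966387177, 'fy': 516.2336966387177, 'cx': 315.79961058665054, 'cy': 195.45498076538533, 'position': array([ 0.40169066, -0.04252202,  1.59153818]), 'orientation': array([  8.07887687,   0.44659736, -90.97645893]), 'shot': 2}
station [([0.6021, 0.0835, 0.0633], 0.97)]
pull [([0.501, 0.1299, 0.0654], 0.86), ([0.6032, 0.0879, 0.0606], 0.73)]
cover [([0.5014, 0.1259, 0.0608], 0.82)]
bow []
code [([0.8341, 0.044, 0.1841], 0.79)]
glass []
flask [([0.462, 0.3639, 0.1606], 0.58)]
0.8
```

View pics/scene0.png

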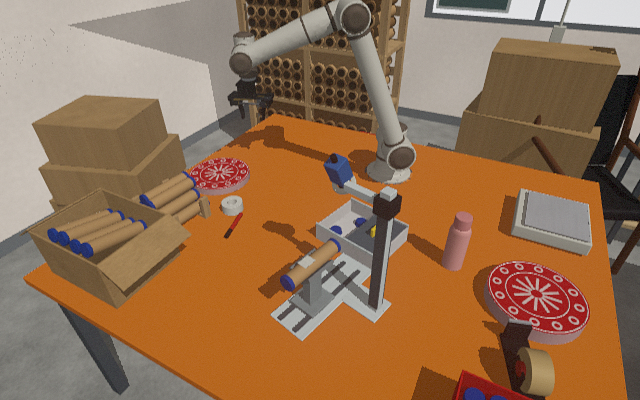

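View pics/top0.png

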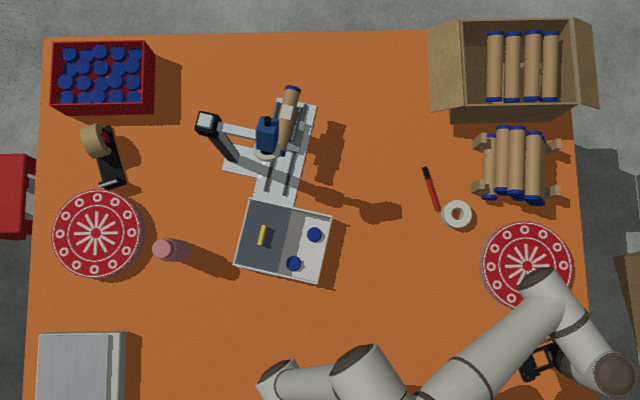

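```bash
python3 - <<'E'
import cv2
a=cv2.imread('pics/top0.png')[80:290,190:345]; cv2.imwrite('pics/top0z.png',cv2.resize(a,None,fx=2.8*1.0,fy=2.8,interpolation=cv2.INTER_CUBIC))
a=cv2.imread('pics/scene0.png')[140:340,260:420]; cv2.imwrite('pics/scene0z.png',cv2.resize(a,None,fx=3,fy=3,interpolation=cv2.INTER_CUBIC))
E
```

```text
(no output)
```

View pics/top0z.png

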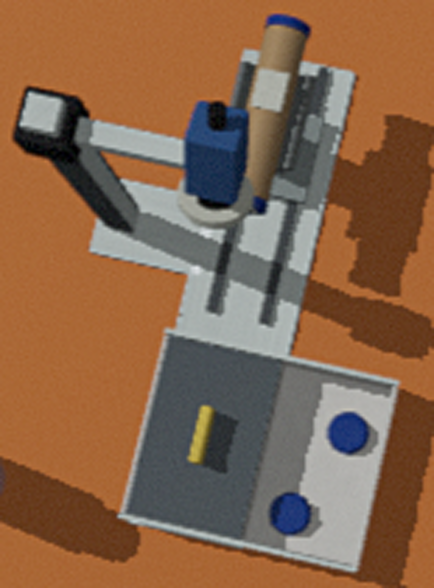

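View pics/scene0z.png

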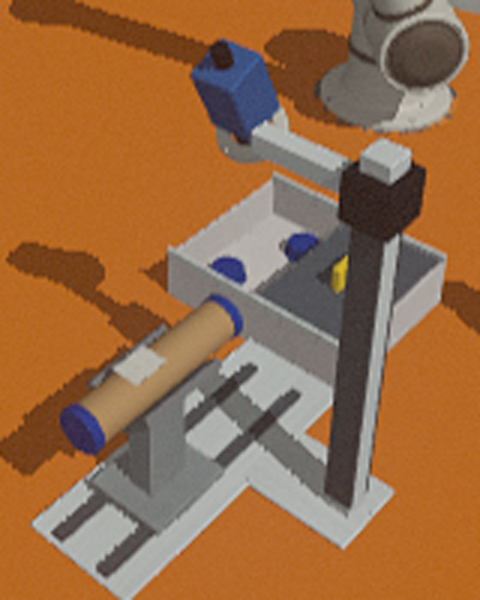

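```bash
cat >> h.py <<'E'
def proj(f,P):
    P=np.atleast_2d(P); Rc=R.from_euler('xyz',f['orientation'],degrees=True).as_matrix()
    c=(P-f['position'])@Rc; x,y,z=c[:,0],-c[:,1],-c[:,2]
    if f.get('fish'):
        r=np.hypot(x,y); th=np.arctan2(r,z); k=th/np.maximum(r,1e-9); u,v=x*k,y*k
    else: u,v=x/z,y/z
    return np.c_[f['cx']+f['fx']*u,f['cy']+f['fy']*v]
def st2w(p,P):
    c,s=np.cos(p[2]),np.sin(p[2]); P=np.atleast_2d(P)/1000.
    return np.c_[p[0]+c*P[:,0]-s*P[:,1],p[1]+s*P[:,0]+c*P[:,1],P[:,2]]
E
python3 - <<'E'
from h import *
from scipy.optimize import least_squares
fs=dict(fx=376.02442842088107,fy=376.02442842088107,cx=316.46952175079457,cy=195.07476070401967,position=np.array([1.45704715,0.4181661,0.92382337]),orientation=[54.62952569,0.67467953,118.15821034])
ft=dict(fx=516.2336966387177,fy=516.2336966387177,cx=315.79961058665054,cy=195.45498076538533,position=np.array([0.40169066,-0.04252202,1.59153818]),orientation=[8.07887687,0.44659736,-90.97645893])
Pt=np.array([[90,65,68],[90,-190,68],[-115,-190,68],[-115,65,68],[205,150,426]])
zt=np.array([[165,330],[399,381],[357,572],[121,516],[45,113]])/2.8+[190,80]
Ps=np.array([[-115,-190,68],[90,-190,68],[-115,65,68],[205,150,426]])
zs=np.array([[275,173],[167,250],[445,258],[385,155]])/3+[260,140]
Pp=np.array([0,0,98.5])
ct=np.array([260,205])/2.8+[190,80]; cs=np.array([230,318])/3+[260,140]
pt=np.array([202,430])/2.8+[190,80]
def res(q):
    p=q[:3]
    r=[(proj(ft,st2w(p,Pt))-zt),(proj(fs,st2w(p,Ps))-zs),proj(fs,st2w(p,[q[3],0,170]))-cs,proj(ft,st2w(p,[q[3],0,170]))-ct,
       proj(ft,st2w(p,[q[5],-q[4],98.5]))-pt]
    return np.vstack(r).ravel()
o=least_squares(res,[.55,.1,-.2,180,0,0],loss='soft_l1',x_scale=[.1,.1,.1,100,10,10])
print(o.x,np.degrees(o.x[2])); print(o.fun.reshape(-1,2).round(1))
np.save('st.npy',o.x)
for P in ([-12.5,-o.x[4],88.5],[-45,0,50],[70,0,50],[175,0,355]): print(st2w(o.x,P))
E
```

```text
[ 5.13517212e-01  1.23512357e-01 -2.43581975e-01  2.18454409e+02
  2.85759527e+00 -7.81905393e+00] -13.95621911935198
[[ 0.1 -0.7]
 [-0.1  0.2]
 [-0.6  0.3]
 [-1.1  0.5]
 [-1.3  0.1]
 [-1.3  0.4]
 [-0.8  0.1]
 [-0.4  0.1]
 [-0.7 -1.5]
 [-3.8 -0.8]
 [-5.3  0.1]
 [-0.   0. ]]
[[0.50069701 0.12375387 0.0885    ]]
[[0.4698456  0.13436547 0.05      ]]
[[0.58145083 0.10662973 0.05      ]]
[[0.68335126 0.08130579 0.355     ]]
```

```bash
python3 - <<'E'
from h import *
p=np.load('st.npy'); yaw=np.degrees(p[2])
P=st2w(p,[p[5],-p[4],98.5])[0]
env.goto([P[0],P[1],0.22],[-90,0,yaw])
f=env.grab_frame('wrist'); f['fish']=1; save(f,'w1'); print({k:v for k,v in f.items() if k!='image'})
s=env.read_state(); print(s['clock'],s['position'],s['tool_rot'],s['force'])
for t in ['pull','cover','code']:
    r=env.search_frame(f,t); print(t,[(np.round(q['xyz'],4).tolist(),round(q['score'],2)) for q in r[:2]])
print(proj(f,st2w(p,[[0,-3,98.5],[90,65,72],[90,-190,72],[-115,-190,72],[-115,65,72]])))
E
```

```text
{'fx': 309.70691628693146, 'fy': 309.70691628693146, 'cx': 320.05728826623033, 'cy': 203.32660946007414, 'position': array([0.43388616, 0.13973713, 0.38161468]), 'orientation': array([-1.53727179e+01,  2.64805797e-02,  7.59306523e+01]), 'shot': 3, 'fish': 1}
3.6083 [0.50541061 0.12210767 0.21999571] [-9.00035272e+01 -2.86778782e-03 -1.40070249e+01] [-0.85563237 -0.60239912 -0.46956953]
pull [([0.4918, 0.128, 0.0712], 0.73)]
cover [([0.4885, 0.1316, 0.0648], 0.61)]
code []
[[320.84678552 206.72809279]
 [380.22964659 275.65528172]
 [168.87699856 271.02951314]
 [149.33813503  98.63881373]
 [388.74217729  88.2801297 ]]
```

View pics/w1.png

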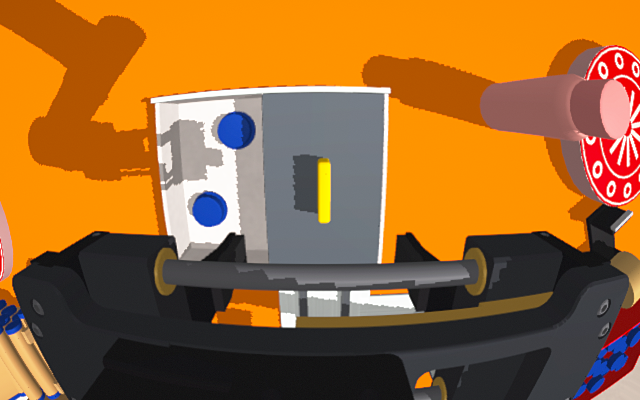

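```bash
python3 - <<'E'
from h import *
p=np.load('st.npy'); yaw=np.degrees(p[2])
P=st2w(p,[-12.5,-1.5,0])[0]
env.gripper_to(0.6)
env.move_straight([P[0],P[1],0.11],[-90,0,yaw],rate=.2)
print(env.move_straight([P[0],P[1],0.0735],rate=.06,force_limit=6))
s=env.read_state(); print(s['position'],s['force'])
env.gripper_to(0,grasp_force=15)
s=env.read_state(); print(s['clock'],s['opening']*87,s['position'],s['force'])
f=env.grab_frame('wrist'); save(f,'w2')
E
```

```text
False
[0.50123814 0.12515391 0.07349598] [0.72910096 0.11600712 0.34786428]
6.85 12.121545350865103 [0.50110064 0.12519299 0.0735553 ] [ 0.25903944 -0.14201659 -0.34648314]
```

View pics/w2.png

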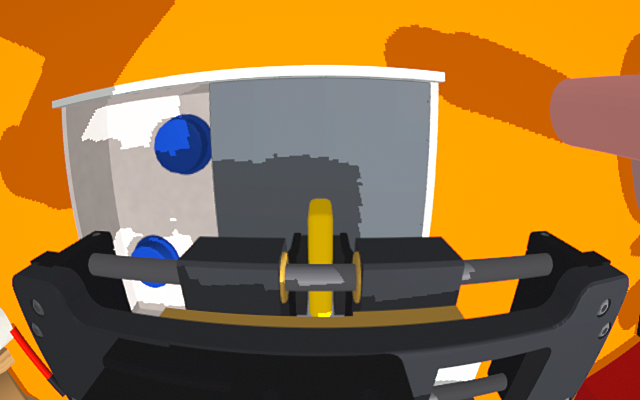

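```bash
python3 - <<'E'
from h import *
p=np.load('st.npy')
s=env.read_state(); c=s['position']; z0=c[2]
d=np.array([np.sin(p[2]),-np.cos(p[2]),0])
print(env.move_straight(c+d*.115,rate=.07)); s=env.read_state(); print(s['position'],s['force'])
print(env.move_straight(c+d*.132,rate=.025,force_limit=8)); s=env.read_state(); print(s['position'],s['force'],np.dot(s['position']-c,d),s['opening']*87)
f=env.grab_frame('wrist'); save(f,'w3')
print(s['clock'])
E
```

```text
False
[0.47355138 0.0135431  0.07355938] [ 2.8544369  -1.36569064 -2.21339786]
True
[0.47197692 0.00683031 0.07353707] [-0.91822748  2.64559314  2.01027035] 0.12188858186688384 11.84780788672742
9.125
```

View pics/w3.png

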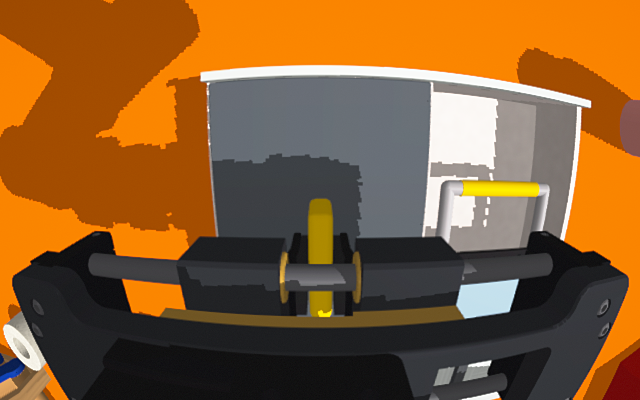

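```bash
python3 - <<'E'
from h import *
p=np.load('st.npy'); yaw=np.degrees(p[2])
env.gripper_to(.5)
c=env.read_state()['position']
env.move_straight([c[0],c[1],.17],rate=.2)
P=st2w(p,[-45,0,0])[0]
for y in (yaw+90,yaw-90): print(y,env.inverse_kinematics([P[0],P[1],.17],[-90,0,y]), env.inverse_kinematics([P[0]+.02,P[1],.13],[-90,0,y]))
print(env.read_state()['joint_positions'])
f=env.grab_frame('wrist'); f['fish']=1; save(f,'w4'); f1=f
print(proj(f,st2w(p,[[-45,37,50],[-45,-37,50]])))
for t in ['bow','glass','code']:
    r=env.search_frame(f,t); print(t,[(np.round(q['xyz'],4).tolist(),round(q['score'],2)) for q in r[:2]])
f=env.grab_frame('scene'); save(f,'s4')
for t in ['bow','code']:
    r=env.search_frame(f,t); print(t,[(np.round(q['xyz'],4).tolist(),round(q['score'],2)) for q in r[:2]])
print(env.read_state()['clock'])
E
```

```text
76.04378088064801 [ 35.04631868  11.56770851 -22.71070462   0.         -55.72158687
 -49.0025378 ] [ 33.67597122  16.00259467 -23.29523365   0.         -50.70217167
 -47.63219034]
-103.95621911935199 [ 35.04631868  11.56770851 -22.71070462   0.         -55.72158687
 130.9974622 ] [ 33.67597122  16.00259467 -23.29523365   0.         -50.70217167
 132.36780966]
[ 2.05654189e+01  9.96299686e+00 -2.49021151e+01 -1.03759757e-01
 -5.49889318e+01 -1.24462758e+02]
[[479.50956869 167.91426446]
 [411.60528575 165.67707904]]
bow [([0.4745, 0.1241, 0.0524], 0.88)]
glass [([0.5267, 0.1106, 0.0558], 0.94)]
code []
bow []
code [([0.8416, 0.0561, 0.1825], 0.92)]
10.9917
```

View pics/w4.png

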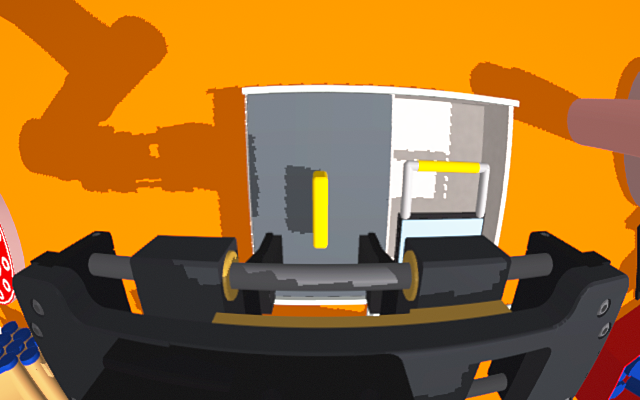

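View pics/s4.png

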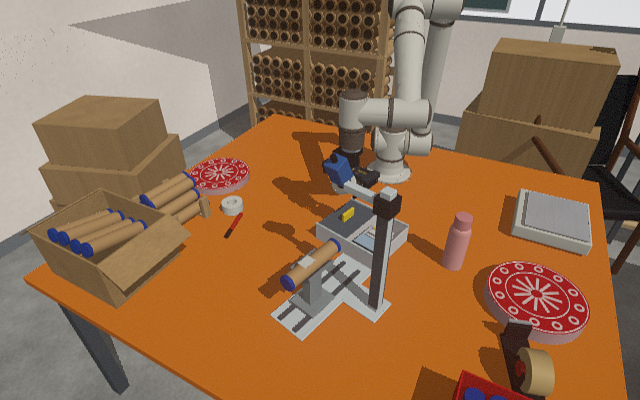

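```bash
python3 - <<'E'
from h import *
fs=dict(fx=376.02442842088107,fy=376.02442842088107,cx=316.46952175079457,cy=195.07476070401967,position=np.array([1.45704715,0.4181661,0.92382337]),orientation=[54.62952569,0.67467953,118.15821034])
ft=dict(fx=516.2336966387177,fy=516.2336966387177,cx=315.79961058665054,cy=195.45498076538533,position=np.array([0.40169066,-0.04252202,1.59153818]),orientation=[8.07887687,0.44659736,-90.97645893])
p=np.load('st.npy')
for n,f,o,k in(('scene',fs,(260,140),4),('top',ft,(240,70),6)):
    a=cv2.imread(f'pics/{n}0.png')[o[1]:o[1]+150,o[0]:o[0]+130]; a=cv2.resize(a,None,fx=k,fy=k,interpolation=cv2.INTER_CUBIC)
    for cx,col in((205,(0,0,255)),(225,(0,255,0)),(245,(255,255,0))):
        for e in (0,200):
            t=np.linspace(0,2*np.pi,40); P=np.c_[np.full(40,cx+e),23.5*np.cos(t),170+23.5*np.sin(t)]
            q=((proj(f,st2w(p,P))-o+.5)*k).astype(int)
            cv2.polylines(a,[q],True,col,1)
    a=a[:600]; cv2.imwrite(f'pics/tube_{n}.png',a)
E
```

```text
(no output)
```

View pics/tube_scene.png

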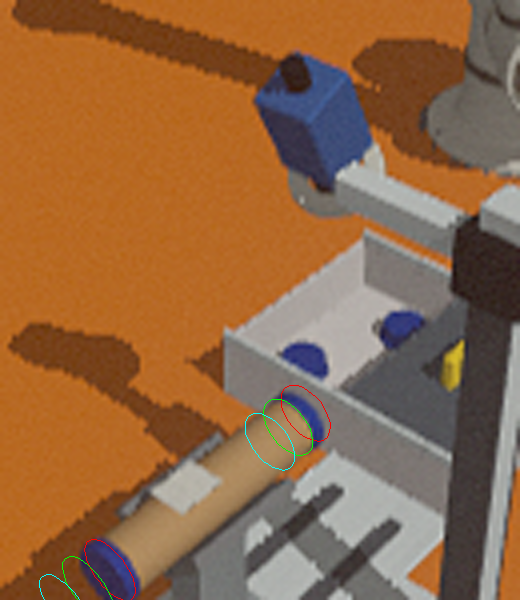

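View pics/tube_top.png

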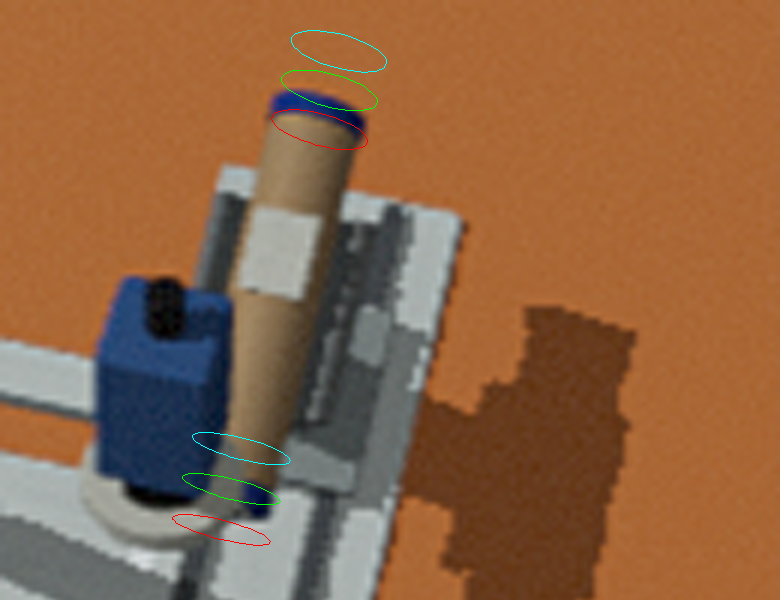

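```bash
python3 - <<'E'
from h import *
p=np.load('st.npy'); yaw=np.degrees(p[2])
P=st2w(p,[-45,1,0])[0]
env.goto([P[0],P[1],.16],[-90,0,yaw+90])
env.gripper_to(.42)
f=env.grab_frame('wrist'); f['fish']=1; save(f,'w5')
print(proj(f,st2w(p,[[-45,37,50],[-45,-37,50]])))
for t in ['bow']:
    r=env.search_frame(f,t); print(t,[(np.round(q['xyz'],4).tolist(),round(q['score'],2)) for q in r[:2]])
s=env.read_state(); print(P,s['position'],s['clock'],s['force'])
E
```

```text
[[319.00449096 238.2764887 ]
 [318.80728552 159.77597518]]
bow [([0.4736, 0.1208, 0.057], 0.83)]
[0.47008678 0.13533596 0.        ] [0.47010843 0.13530201 0.16003004] 12.7583 [-0.19605457 -0.11254276 -0.54464205]
```

View pics/w5.png

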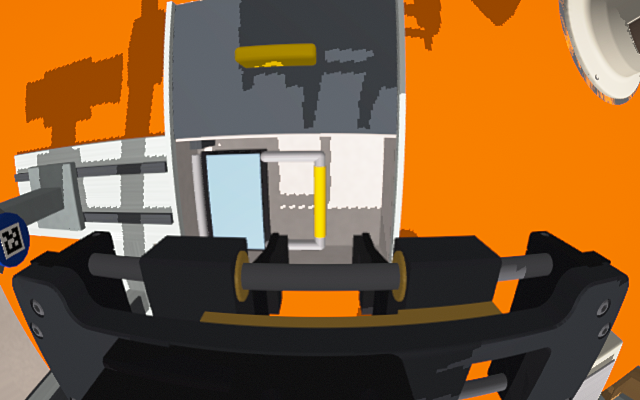

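```bash
python3 - <<'E'
from h import *
p=np.load('st.npy')
f=env.grab_frame('wrist'); f['fish']=1
for x in range(190,240,10): print(x,proj(f,st2w(p,[x,0,170])).round(1))
c=env.read_state()['position']
print(env.move_straight([c[0],c[1],.031],rate=.08,force_limit=6))
print(env.read_state()['position'])
env.gripper_to(0,grasp_force=15)
s=env.read_state(); print(s['clock'],s['opening']*87,s['position'],s['force'])
f=env.grab_frame('wrist'); save(f,'w6')
E
```

```text
190 [[ 23.9 240.2]]
200 [[ 17.9 239.5]]
210 [[ 12.2 238.7]]
220 [[  6.8 238. ]]
230 [[  1.7 237.3]]
False
[0.47040762 0.13549962 0.03142049]
15.1667 9.185676164221574 [0.47073111 0.13530256 0.03113565] [ 3.65572012 -1.89900285 -0.49847326]
```

View pics/w6.png

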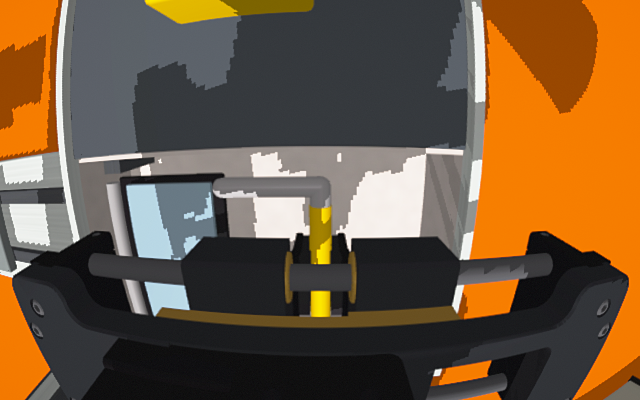

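```bash
python3 - <<'E'
from h import *
p=np.load('st.npy')
c=st2w(p,[-45,0,0])[0]; s=env.read_state(); c[:2]=s['position'][:2]; c[2]=.031
ux=np.array([np.cos(p[2]),np.sin(p[2]),0])
for a in np.linspace(0,.754,7)[1:]:
    T=c+ux*.115*(1-np.cos(a))+np.array([0,0,.115*np.sin(a)])
    env.move_straight(T,rate=.05)
    s=env.read_state(); print(round(a,3),(s['position']-T).round(4),s['force'].round(1),round(s['opening']*87,2))
env.dwell(.5)
f=env.grab_frame('wrist'); f['fish']=1; save(f,'w7')
for t in ['glass','bow']:
    r=env.search_frame(f,t); print(t,[(np.round(q['xyz'],4).tolist(),round(q['score'],2)) for q in r[:2]])
g=env.grab_frame('scene'); save(g,'s7')
# overlays
im=f['image'].copy()
for a,col in((.65,(0,0,255)),(.754,(0,255,0)),(.85,(255,0,255))):
    r=np.array([70,0,50]); al=np.array([-np.cos(a),0,np.sin(a)]); n=np.array([np.sin(a),0,np.cos(a)])
    q=[r+al*d+n*4+np.array([0,y,0]) for d,y in((12,45),(62,45),(62,-45),(12,-45))]
    cv2.polylines(im,[proj(f,st2w(p,q)).round().astype(int)],True,col,1)
cv2.imwrite('pics/w7o.png',im)
print(env.read_state()['clock'])
E
```

```text
0.126 [-0.     -0.0001  0.0003] [ 3.4 -1.6 -2.6] 8.99
0.251 [-0.0001 -0.      0.0002] [ 2.4 -1.8 -1.5] 8.75
0.377 [-0.0004 -0.      0.0002] [-1.9  1.2 -0.7] 9.23
0.503 [-0.0006 -0.      0.0005] [-4.7  3.2  1.4] 9.13
0.628 [-0.0011  0.0001  0.0007] [-7.4  3.8  4.5] 9.27
0.754 [-0.0015  0.0002  0.0012] [-9.5  4.7  7. ] 9.29
glass []
bow [([0.4959, 0.0985, 0.1284], 0.66), ([0.7284, 0.0788, 0.1552], 0.56)]
18.5667
```

View pics/w7o.png

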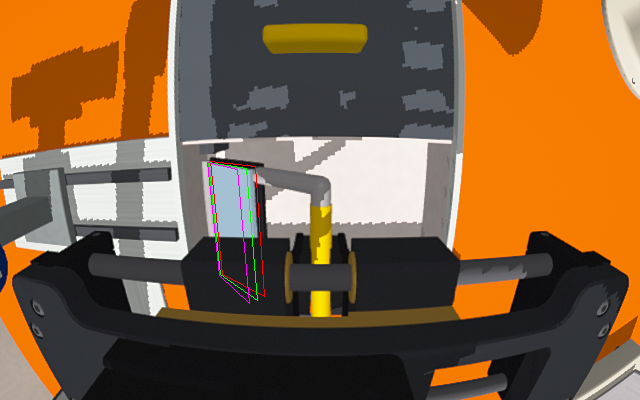

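View pics/s7.png

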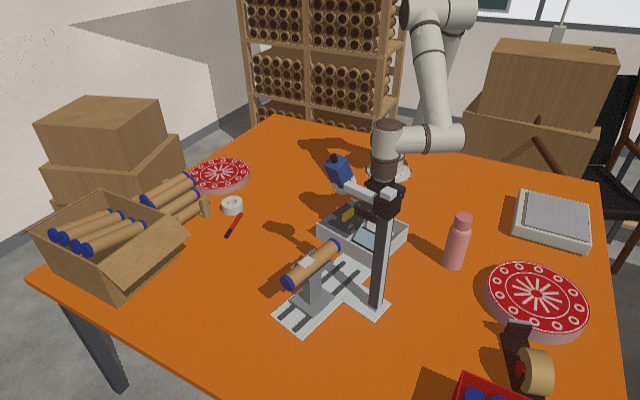

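```bash
python3 - <<'E'
from h import *
p=np.load('st.npy')
f=env.grab_frame('wrist'); f['fish']=1
o=np.array((170,130)); k=5
a=cv2.resize(f['image'][130:250,170:330],None,fx=k,fy=k,interpolation=cv2.INTER_NEAREST)
for an,col in((.70,(0,0,255)),(.754,(0,255,0)),(.80,(255,0,255))):
    r=np.array([70,0,50]); al=np.array([-np.cos(an),0,np.sin(an)]); n=np.array([np.sin(an),0,np.cos(an)])
    q=[r+al*d+n*4+np.array([0,y,0]) for d,y in((12,45),(62,45),(62,-45),(12,-45))]
    cv2.polylines(a,[((proj(f,st2w(p,q))-o+.5)*k).round().astype(int)],True,col,1)
    q=[r+al*115+np.array([0,y,0]) for y in (-37,0)]
    cv2.polylines(a,[((proj(f,st2w(p,q))-o+.5)*k).round().astype(int)],True,col,1)
cv2.imwrite('pics/w8.png',a)
s=env.read_state(); print(s['force'],s['wrist_torque'],s['clock'])
c,sn=np.cos(p[2]),np.sin(p[2]); d=s['position'][:2]-p[:2]; print('st x,y',c*d[0]+sn*d[1],-sn*d[0]+c*d[1],s['position'][2]+.019)
E
```

```text
[-8.67137395  4.06073883  7.49696498] [ 1.37699113  2.86671451 -0.0202997 ] 18.6167
st x,y -0.014737793476799774 0.0009225026971980978 0.12976879155379753
```

View pics/w8.png

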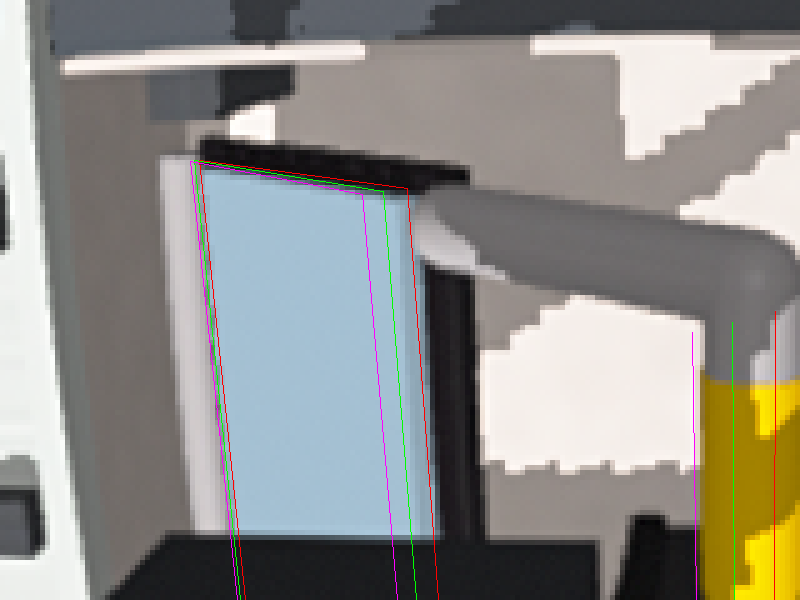

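```bash
python3 - <<'E'
from h import *
p=np.load('st.npy')
a0=.754; s=env.read_state()
# last commanded target = arc point; raise by 3 mm
T=s['position']+np.array([0,0,.003])
ux=np.array([np.cos(p[2]),np.sin(p[2]),0])
T=T+ux*.0005
env.move_straight(T,rate=.03); env.dwell(.4)
f=env.grab_frame('wrist'); f['fish']=1
o=np.array((170,130)); k=5
a=cv2.resize(f['image'][130:250,185:345],None,fx=k,fy=k,interpolation=cv2.INTER_NEAREST); o=np.array((185,130))
for an,col in((.70,(0,0,255)),(.754,(0,255,0)),(.80,(255,0,255))):
    r=np.array([70,0,50]); al=np.array([-np.cos(an),0,np.sin(an)]); n=np.array([np.sin(an),0,np.cos(an)])
    q=[r+al*d+n*4+np.array([0,y,0]) for d,y in((12,45),(62,45),(62,-45),(12,-45))]
    cv2.polylines(a,[((proj(f,st2w(p,q))-o+.5)*k).round().astype(int)],True,col,1)
    q=[r+al*115+np.array([0,y,0]) for y in (-37,0)]
    cv2.polylines(a,[((proj(f,st2w(p,q))-o+.5)*k).round().astype(int)],True,col,1)
cv2.imwrite('pics/w9.png',a); save(f,'w9raw')
np.save('w9.npy',{k:v for k,v in f.items()},allow_pickle=True)
s=env.read_state(); print(s['force'],s['opening']*87,s['clock'])
c,sn=np.cos(p[2]),np.sin(p[2]); d=s['position'][:2]-p[:2]; print('st x,y',c*d[0]+sn*d[1],-sn*d[0]+c*d[1],s['position'][2]+.019)
r=env.trace(f,'glass'); print([(q['score'],q['mask'].sum()) for q in r])
if r: cv2.imwrite('pics/m9.png',r[0]['mask'].astype(np.uint8)*255)
E
```

```text
[ 5.2439939  -1.47613007 -6.24903203] 9.280543306609282 19.3583
st x,y -0.012290207339216 0.001132176753250425 0.13296747669836495
[(0.85, np.int64(2915))]
```

View pics/w9.png

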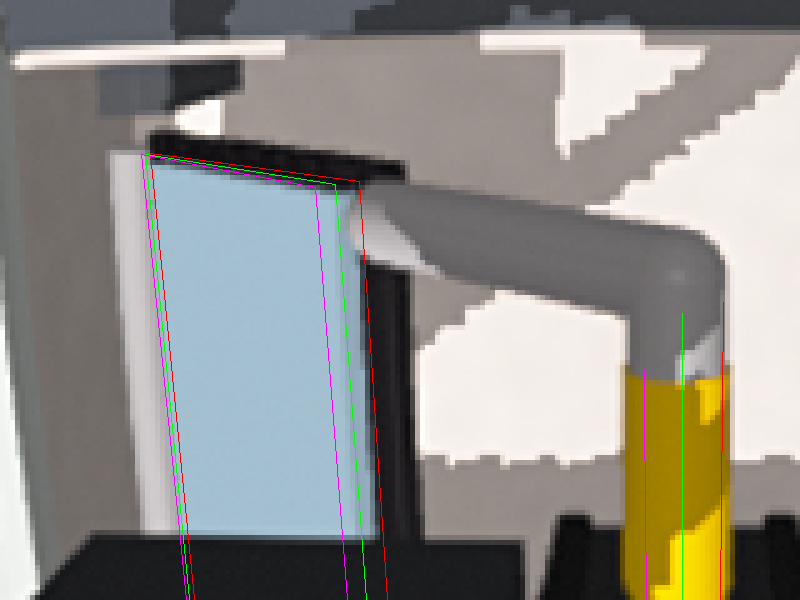

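```bash
python3 - <<'E'
from h import *
p=np.load('st.npy'); yaw=p[2]
f=np.load('w9.npy',allow_pickle=True).item()
s=env.read_state()
off=f['position']-s['position']; print(off,f['orientation'],s['tool_rot'])
f5=dict(f); f5['position']=np.array([0.47010843,0.13530201,0.16003004])+off
im5=cv2.imread('pics/w5.png'); o=np.array((185,120)); k=5
a=cv2.resize(im5[120:240,185:345],None,fx=k,fy=k,interpolation=cv2.INTER_NEAREST)
for an,col in((0,(0,255,0)),):
    r=np.array([70,0,50]); al=np.array([-np.cos(an),0,np.sin(an)]); n=np.array([np.sin(an),0,np.cos(an)])
    q=[r+al*d+n*4+np.array([0,y,0]) for d,y in((12,45),(62,45),(62,-45),(12,-45))]
    print(proj(f5,st2w(p,q)))
    cv2.polylines(a,[((proj(f5,st2w(p,q))-o+.5)*k).round().astype(int)],True,col,1)
    q=[r+al*115+np.array([0,y,0]) for y in (-37,37)]
    cv2.polylines(a,[((proj(f5,st2w(p,q))-o+.5)*k).round().astype(int)],True,col,1)
cv2.imwrite('pics/w5o.png',a)
E
```

```text
[-0.01913108 -0.07046577  0.16156745] [-1.54446492e+01  1.63312352e-01  1.65991039e+02] [-9.01961059e+01 -5.68217093e-02  7.60567655e+01]
[[214.17803717 245.76347114]
 [263.61326045 247.01823892]
 [258.71129516 151.73792014]
 [205.62785697 153.47806017]]
```

View pics/w5o.png

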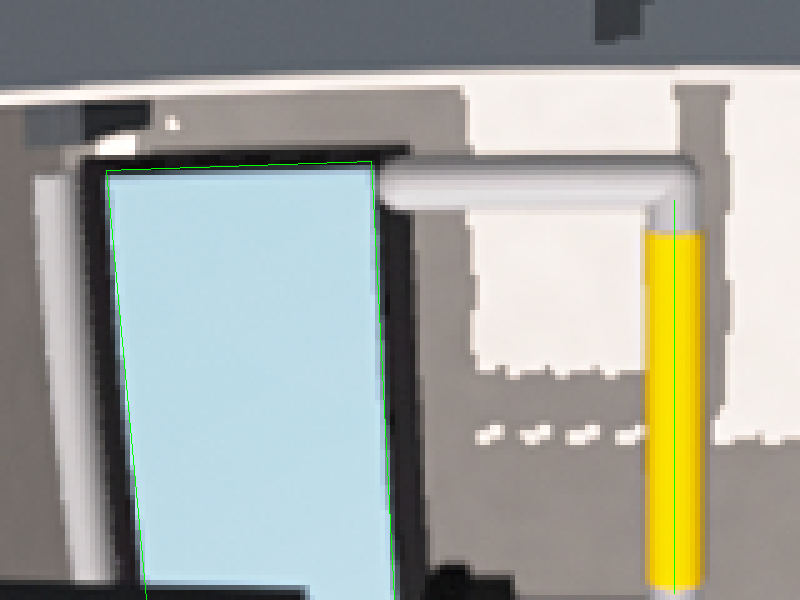

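```bash
python3 - <<'E'
from h import *
env.dwell(1.0)
f=env.grab_frame('wrist'); save(f,'w10'); g=env.grab_frame('top'); save(g,'t10')
a=np.load('w9.npy',allow_pickle=True).item()
d=cv2.absdiff(a['image'],f['image'])[130:250,185:345]; print('diff',d.mean(),(d>40).sum())
s=env.read_state(); print(s['force'],s['opening']*87,s['clock'],s['position'])
t=cv2.imread('pics/top0.png'); A=t[80:290,190:345]; B=g['image'][80:290,190:345]
cv2.imwrite('pics/cmp.png',cv2.resize(np.hstack([A,B]),None,fx=2.5,fy=2.5))
E
```

```text
diff 0.6211111111111111 3
[ 5.39969767 -2.84484668 -6.22746152] 9.459816783994505 20.5083 [0.50186805 0.12758876 0.11397802]
```

View pics/cmp.png

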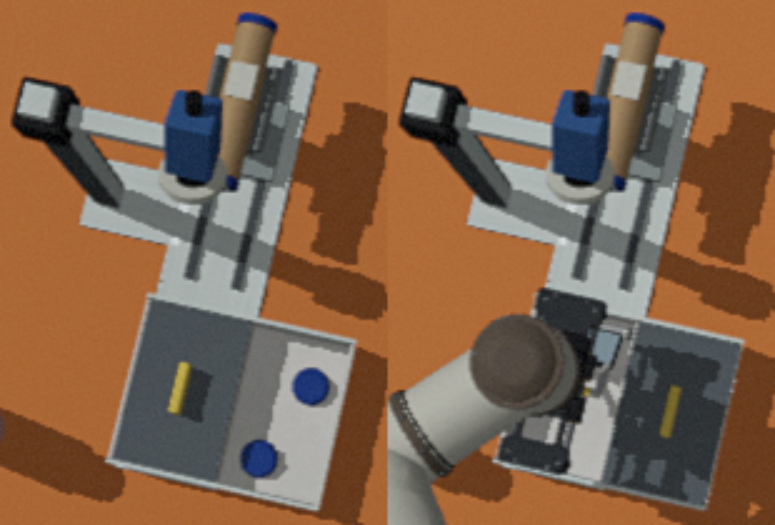

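View pics/w10.png

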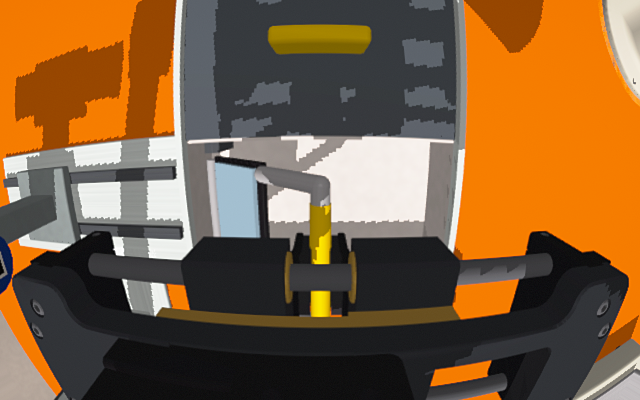

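```bash
python3 -c "
from h import *
env.close_job(); print(env.read_state()['clock'])"
```

```text
the job is handed in; nothing more can be done
the job is handed in; nothing more can be done
```

I slid the dust cover to its stop over the caps compartment, then lifted the mirror by its bow. I handed the job in at about 20.5 s, still holding the bow at about 0.755 rad.

**Cover:** I pulled it 122 mm until it met resistance at the stop. Together with about 3 mm already open at the start, that puts it near 125 mm. The wrist picture right after the slide and the last top picture both show it against the right wall.

**Code position and target:** The wrist picture put the code at station x of about 212 mm. My overlays in the scene and top pictures gave about 207 and 217 mm. The bisector between lens and code puts the centred angle at about 0.752 rad; the limits for that distance are 0.68–0.82 rad.

**Mirror angle:** After the first lift the estimates disagreed: about 0.70–0.73 rad from the picture and 0.74–0.77 rad from the arm's position. I was also pressing towards the hinge with about 12 N. Raising 3 mm corrected this:
- **Final angle:** The bar overlay then read about 0.76 rad and the glass edge about 0.755 rad. The glass edge first read lower, about 0.72, because I had taken the glass's side face for its edge.
- **Holding:** The mirror did not move between two pictures over 1 s apart. A steady pull of about 8 N remained on the tool, with a 15 N grip on the bow.

**Other things:** The tube looked unmoved between the first and last top pictures. The caps are now under the cover, so I could not see them at the end. I made no separate end check on the flask, label roll or pen, and the robot did not go near them. I could not see through the blue camera, so the reflection itself is judged from the angle only.

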